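# Zero the bench comparator on its master block, then load the spacer

## Robot

A 6-joint arm with a two-finger parallel gripper is mounted at the origin on a cart in front of the work surface, level with it; the furniture and walls round the work are solid. World frame = base frame: x ahead of the robot, y to its left, z up, the work surface at z = 0. Lengths are in mm, angles in rad, forces in N, time in s.
With the tool pointing down it reaches from about 275 to 1000 mm from the base axis. Payload 8.4 kg.
Tool frame: the origin (TCP) lies at the very end of the fingers, on their centre line; the grasp point (between the pads) lies 19 mm behind it; z points along the fingers, y is the direction in which the jaws open and shut (so a half turn about z gives the same grasp; the last joint's range is limited). The gripper opens to 85 mm and grips with 20 to 120 N. Pads are 22 mm wide; open, the fingers measure 114 mm over their backs; the gripper's body (76 mm by 85 mm) begins 54 mm behind the grasp point. The pads swing forward as they close: fully open they stand 13 mm farther back than shut.
Start: joints at [1.172, 0.353, 1.633, -0, 1.155, -0.002], TCP at [241.542, 576.442, 200.081] pointing down, gripper open.
Joint ranges: [-2.63, 2.63], [-0.92, 2.1], [0.06, 2.66], [-1.3, 4.44], [0, 2.69], [-3.02, 3.02]. Speed limits (rad/s): [2.22, 2.22, 2.79, 3.14, 3.14, 3.14].

## Interface

Orientations are given as [roll, pitch, yaw] about the fixed x, y, z axes, in that order (R = Rz(yaw) Ry(pitch) Rx(roll)).
In Python, from rig import r, vision gives the robot as it stands.
- The arm moves only by the tool move_arm, never from a script. Its argument "series" is text: rows parted by semicolons, each of 7 numbers parted by spaces: the closure, from -1 (fully open) to 1 (shut), then the shift along the tool's x, y, z in units of 40 mm (1.0 is 40 mm), then the turn, a rotation vector about the tool's x, y, z in degrees. In form: grip tx ty tz ax ay az; .... A call has 1 to 20 rows; each row shifts and turns the pose as measured when the row begins, along the tool's axes as they then stand; what a row does not reach is not made up. A row lasts 1/8 s, in which the tool goes at most 62.5 mm and 10.7 degrees, less where a joint would pass 70% of its speed; a pose out of reach is approached as far as the arm can. A call is refused whole if a number of a shift passes 1 or a number of a turn 10.7, either way. A call with a gripper value outside its range is refused whole. The fingers move at their own pace and stop on an object; "grip_force" is the grip in N (left out, the last holds). Time passes only in rows, so rows that do not move let the fingers close. It gives the time, the measured TCP pose, the force and the opening at its end, in the units of the state.
- r.sense(): the state, without advancing time (a new reading comes with each control period).
- vision.grab_frame(name): name is "scene" or "top" or "wrist"; returns the picture (400x640x3 uint8, red, green, blue); there is no depth.
- vision.camera_params(name): a dict with "fx", "fy", "cx", "cy" (pixels), "position" and "rotation" of the camera in the world. Camera axes: x right, y up, looking along -z (the intrinsics and any distortion apply to the point x, -y, -z); pixel columns grow to the right and rows downward; lengths in mm; the calibration is good to about 2 mm. The wrist camera is an equidistant fisheye: a pixel r from the principal point sees the ray r / f radians off the axis. A picture is of the moment at which its call begins: read the wrist's pose just before it. camera_params takes no time and is no camera call; for the wrist camera it gives the pose at the moment of the call.
- r.sign_off(): hands the job in, once; it reports no verdict.
The state is a dict: "clock": time; "qpos": joint angles; "qvel": joint speeds; "joint_efforts": joint torques, N m; "eef_pos": TCP position; "tcp_rot": TCP orientation; "contact_force": force on the tool from outside, world axes, zero at the start; "wrist_torque": the same for the moment, N m; "opening": opening from 0.0 (shut) to 1.0 (fully open).
Only numpy, scipy, OpenCV 4.12 (cv2) and the standard library are available. Lean on these libraries where they do the work, as an engineer would, in place of code of your own. Each camera call takes 0.05 s, during which the arm holds its last target. There are 200 camera calls.

## Task

The bench comparator has its master block in the channel, but the dial is not at zero: turn the dial by its knurled rim until its thick zero mark lies under the needle, and let go. Then take the master block out, set it down in its wooden case the same way up, and slide the tapered spacer, nose first, along the channel between anvil and sprung spindle until it bears on the end stop. The stop has been set anywhere along the bed, so find it by feel: press the spacer home against it with about 8 N for half a second, never more than 20 N, and let go, leaving the spacer there with the dial showing how much thicker it is than the master.

Things in the scene. Friction and masses are not known exactly. Their poses are not given: they have to be found in the camera images.
- comparator: grey base, fixed to the bench. Origin at bench height under the anvil face. x: along the channel, from its open end inwards; y: from anvil towards spindle and dial; z up. Bed that blocks slide on: 10 mm high, x -75 to 75, y -25 to 43 mm. The end stop, a dark block with a round steel pad in mid-channel, is clamped on the bed with its pad's face anywhere at x = 28 to 44 mm (not measured)
- channel (a point): point on the bed at the foot of the anvil's face, opposite the spindle: the comparator's origin raised by 10 mm, same axes. The steel anvil is 24 mm high above the bed, x -17 to 27 mm, its flat face at y = 0, with a rounded front corner; a block lies with one long side on that face
- dial (a joint): angle of the comparator's dial (disc with knurled rim, 50 mm diameter, 14 mm tall, its underside 40 mm above the bench, on the round gauge head of 60 mm diameter); positive is anticlockwise from above, range -2.6 to 2.6; turns stiffly (0.04 N m), stays where left
- dial_face (a point): centre of the dial's white face, on its turning axis, 54 mm above the bench. Turns with the dial: its x axis points from the centre to the thick zero mark, z up
- needle_hub (a point): hub of the black needle, above the dial's centre; its x axis points along the needle to the tip, z up. Only the spindle moves the needle: clockwise from above by 0.4 rad for each mm that the spindle is pushed in; where it points with the master in place differs each time
- needle_tip (a point): tip of the needle, 18 mm from the hub; same axes as needle_hub
- master_mid (a point): centre of the master block, half-way up: plain steel block 100 mm (x) by 24 mm (y, the measured size) by 36 mm high, 0.2 kg or so; starts in the channel, held by the spindle, its rear end (-x of the comparator) sticking out of the anvil to be grasped
- spacer_mid (a point): centre of the spacer, half-way up: aluminium block 100 mm (x) by 26 mm (y, the measured size) by 36 mm high, 0.2 kg or so, standing on the bench; its +x end is the nose, which tapers over the last 24 mm to a rounded tip 12 mm wide
- spacer_nose (a point): tip of the spacer's nose, half-way up, 50 mm from its centre; same axes as spacer_mid
- case_floor (a point): centre of the inner floor of the master's open wooden case, 4 mm above the bench; inside 130 mm (x) by 76 mm (y), walls 4 mm thick, rim 12 mm above the bench; fixed
- spindle_tip (a point): centre of the spindle's 10 mm ball tip, 28 mm above the bench, at x = 0 of the comparator. Sprung towards the anvil with 1.5 to 2.7 N; with nothing in the channel it leaves a gap of 19 to 21 mm to the anvil, and it can be pushed in 11 mm from there. Rubbing on bed, anvil and spindle adds a few N of drag to a sliding block

How it is judged (in metres and radians):
On the way, in this order (a step that is already met when the one before it is completed fails the run):
1. with the master block in the channel, the dial's zero mark lies under the needle (within 0.12 rad) and the dial is let go (angle between the x axis of needle_hub and the x axis of dial_face, either way round below 0.12 rad and x of needle_tip in the frame of dial_face above 0 m and horizontal distance between master_mid and channel below 0.045 m and contact force between master and gauge_head above 0.5 N and contact force between the fingers and gauge_head below 0.1 N), for 0.3 s.
2. the master block lies in its case (horizontal distance between master_mid and case_floor below 0.03 m and z of master_mid in the frame of case_floor below 0.021 m and contact force between the fingers and master below 0.1 N), for 0.2 s.
3. the spacer is pressed against the end stop with at least 4 N for 0.3 s (contact force between spacer and end_stop above 4 N), for 0.3 s.
At the end, for the whole second after the job is handed in: The spacer stands straight (0.05 rad) on the bed, nose within 2 mm of the end stop, spindle bearing on it; the needle points 0.6 to 1.0 rad clockwise of the zero mark (it is 2 mm thicker); the master block stands in its case the same way up, within 30 mm of the case's centre (angle between the x axis of needle_hub and the x axis of dial_face, either way round between 0.6 and 1 rad and x of needle_tip in the frame of dial_face above 0 m and y of needle_tip in the frame of dial_face below 0 m and contact force between spacer and gauge_head above 0.5 N and x of spacer_nose in the frame of end_stop above -0.002 m and angle between the x axis of spacer_mid and the x axis of comparator, either way round below 0.05 rad and angle between spacer_mid's own z axis and vertical below 0.05 rad and z of spacer_mid in the frame of channel below 0.021 m and horizontal distance between master_mid and case_floor below 0.03 m and z of master_mid in the frame of case_floor below 0.021 m and angle between master_mid's own z axis and vertical below 0.1 rad); the robot touches nothing.
It fails at once if the spacer is pressed on the end stop with more than 20 N (contact force between spacer and end_stop above 20 N).
It also fails if it takes over 72 s, if anything falls off the work surface, if the arm or the gripper's body presses on something with over 40 N, if the wrist force passes 120 N, or if a joint passes its speed limit or range.

## Working session

There is one attempt and no reset: what is moved stays moved. The work goes in short steps, Python scripts to look and compute and a tool call to move; the robot and the scene stay as the last step left them, time stands still between calls to the robot, and variables do not carry over. Pictures are saved under pics/ and viewed, about 8 in all and at most 12, crops included, and the job is handed in when it is done.

Besides the shell and the picture viewer there is one more tool, called after ">>>" as a command line: name --argument value ..., lists and objects as JSON in quotes. move_arm: Moves the arm, as the interface text tells. Its arguments: {"type":"object","properties":{"series":{"type":"string"},"grip_force":{"type":"number"}},"required":["series"]}

```bash
mkdir -p pics; ls; python3 - <<'E'
from rig import r, vision
import cv2,numpy as np
s=r.sense();print({k:np.round(v,3) for k,v in s.items()})
for n in("scene","top"):
    c=vision.camera_params(n);print(n,c)
    cv2.imwrite(f"pics/{n}0.png",vision.grab_frame(n)[:,:,::-1])
a=[cv2.imread(f"pics/{n}0.png") for n in("scene","top")]
E
```

```text
pics
{'clock': np.float64(0.0), 'qpos': array([ 1.172,  0.354,  1.634, -0.   ,  1.155, -0.002]), 'qvel': array([-0.002,  0.001,  0.   , -0.001,  0.   ,  0.   ]), 'joint_efforts': array([ 2.0000e-03, -6.0522e+01, -3.4209e+01,  0.0000e+00,  9.0000e-03,
        0.0000e+00]), 'eef_pos': array([241.362, 575.965, 199.376]), 'tcp_rot': array([-3.14 , -0.   ,  2.745]), 'contact_force': array([-0.319, -0.963, -0.266]), 'wrist_torque': array([0.009, 0.028, 0.01 ]), 'opening': np.float64(1.0)}
scene {'fx': 400.9610061943336, 'fy': 400.9610061943336, 'cx': 329.5668978390455, 'cy': 198.34572737329322, 'position': array([ 89.81395699, 353.86268518, 684.62491271]), 'rotation': array([ 0.74278456,  0.00925905, -2.29819911])}
top {'fx': 455.7962119395641, 'fy': 455.7962119395641, 'cx': 316.263735786141, 'cy': 196.60736322500617, 'position': array([334.71319851, -32.53199015, 970.21826525]), 'rotation': array([ 1.92112445e-01, -8.02703197e-04, -1.59479109e+00])}
```

View pics/top0.png

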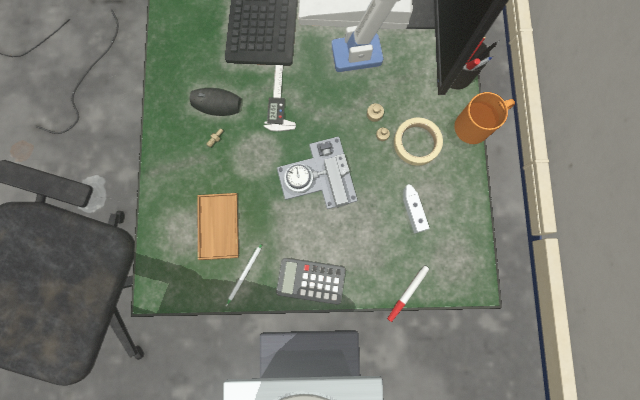

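View pics/scene0.png

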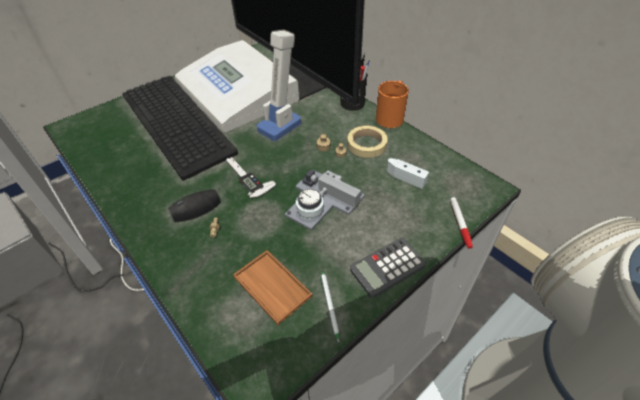

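Top view: comparator at about (318,172), with its dial at (298,177). The channel runs from the lower right (open end) to the upper left. Spacer at (416,208) with its nose up, case at (217,226). The scene view agrees.

```bash
cat > h.py <<'E'
from rig import r, vision
import cv2, numpy as np
from scipy.spatial.transform import Rotation as R
def pix2pt(c,px,z):
    """pixel -> world point on plane z (pinhole or fisheye dict with 'fish')"""
    u=(px[0]-c['cx'])/c['fx']; v=(px[1]-c['cy'])/c['fy']
    if c.get('fish'):
        t=np.hypot(u,v); k=np.sin(t)/max(t,1e-9); d=np.array([u*k,-v*k,-np.cos(t)])
    else: d=np.array([u,-v,-1.])
    d=R.from_euler('xyz',c['rotation']).apply(d); p=np.array(c['position'])
    return p+d*(z-p[2])/d[2]
def pt2pix(c,P):
    q=R.from_euler('xyz',c['rotation']).inv().apply(np.array(P)-c['position']); q=np.array([q[0],-q[1],-q[2]])
    if c.get('fish'):
        h=np.hypot(q[0],q[1]); t=np.arctan2(h,q[2]); s=t/max(h,1e-9); return np.array([c['cx']+c['fx']*q[0]*s,c['cy']+c['fy']*q[1]*s])
    return np.array([c['cx']+c['fx']*q[0]/q[2],c['cy']+c['fy']*q[1]/q[2]])
def cam(n):
    c=dict(vision.camera_params(n)); c['fish']=n=='wrist'; return c
def go(x,y,z,yaw):
    """shift in tool units and yaw (about tool z, deg) from here to tool-down target"""
    s=r.sense(); T=R.from_euler('xyz',s['tcp_rot'])
    d=T.inv().apply(np.array([x,y,z])-s['eef_pos'])/40
    tgt=R.from_euler('xyz',[np.pi,0,yaw]); rv=(T.inv()*tgt).as_rotvec(degrees=True)
    print('tcp',np.round(s['eef_pos'],1),np.round(s['tcp_rot'],3),'F',np.round(s['contact_force'],1),'open',round(float(s['opening']),3),'t',round(float(s['clock']),2))
    print('shift',np.round(d,3),'turn',np.round(rv,2)); return d,rv
E
python3 - <<'E'
from h import *
c=cam('top')
for n,p,z in[('dial',(298,177),54),('masterA',(345,204),46),('masterB',(328,161),46),('spA',(423,228),36),('spnose',(409,187),36),('case',(217,226),12),('c1',(198,195),12),('c2',(237,194),12),('c3',(239,258),12)]:
    print(n,pix2pt(c,p,z).round(1))
im=cv2.imread('pics/top0.png')[125:265,185:445]
cv2.imwrite('pics/topc.png',cv2.resize(im,None,fx=3,fy=3,interpolation=cv2.INTER_CUBIC))
E
```

```text
dial [555.   -0.8  54. ]
masterA [497.5 -96.4  46. ]
masterB [589.9 -64.   46. ]
spA [ 445.2 -256.    36. ]
spnose [ 532.2 -232.5   36. ]
case [462.7 173.6  12. ]
c1 [530.6 215.5  12. ]
c2 [530.8 132.   12. ]
c3 [394.4 126.5  12. ]
```

View pics/topc.png

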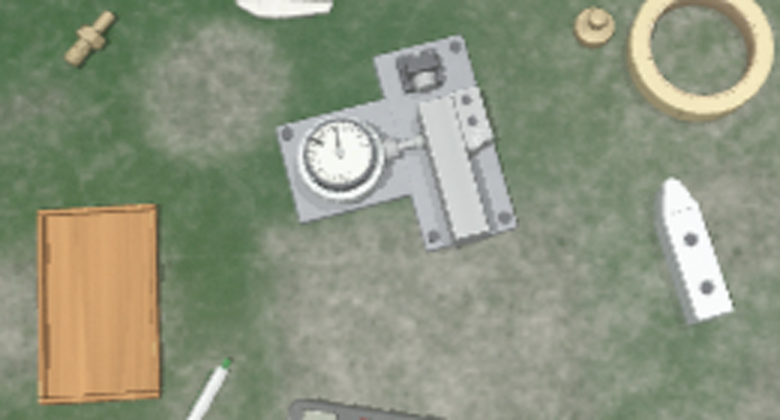

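The zero mark seems to lie at crop (316,140) and the needle tip at (337,135), about the dial centre (340,153). The channel yaw is about 0.28. I'm going over the dial for a closer look.

>>> move_arm --series "-1 0 0 0 0 0 9.6;-1 0 0 0 0 0 9.6;-1 0 0 0 0 0 9.6;-1 0 0 0 0 0 9.6;-1 0 0 0 0 0 9.6;-1 0 0 0 0 0 9.6;-1 0 0 0 0 0 9.6;-1 -1 0.54 0 0 0 0;-1 -1 0.54 0 0 0 0;-1 -1 0.54 0 0 0 0;-1 -1 0.54 0 0 0 0;-1 -1 0.54 0 0 0 0;-1 -1 0.54 0 0 0 0;-1 -1 0.54 0 0 0 0;-1 -1 0.54 0 0 0 0;-1 -1 0.54 0 0 0 0;-1 -1 0.54 0 0 0 0;-1 -1 0.54 0 0 0 0;-1 -1 0.54 0 0 0 0;-1 -1 0.54 0 0 0 0"

```text
clock: 2.6
eef_pos: [506.0, 28.2, 196.5]
tcp_rot: [-3.137, 0.009, 1.537]
contact_force: [0.5, 0.7, 0.4]
opening: 1.0
```

```bash
python3 - <<'E'
from h import *
print(go(555,-1,180,1.57)); c=cam('wrist'); print(c); print(R.from_euler('xyz',c['rotation']).apply([0,0,-1]))
E
```

```text
tcp [506.   28.2 196.5] [-3.137  0.009  1.537] F [0.5 0.7 0.4] open 1.0 t 2.6
shift [-0.686  1.252  0.413] turn [-0.29  0.52 -1.89]
(array([-0.68559548,  1.25162836,  0.41336126]), array([-0.29133995,  0.5188708 , -1.88971911]))
{'fx': 309.70691628693146, 'fy': 309.70691628693146, 'cx': 321.2499648501148, 'cy': 207.01915974171644, 'position': array([508.92417675, 108.31277182, 369.46805731]), 'rotation': array([-0.31791196,  0.0055885 , -0.03338817]), 'fish': True}
[-0.01574014 -0.31223242 -0.94987534]
```

>>> move_arm --series "-1 -0.35 0.62 0.2 0 0 -1;-1 -0.34 0.63 0.2 0 0.5 -0.9;-1 0 0 0 0 0 0"

```text
clock: 2.98
eef_pos: [556.9, -5.1, 179.4]
tcp_rot: [-3.136, 0.0, 1.567]
contact_force: [-0.4, 1.0, -0.9]
opening: 1.001
```

```bash
python3 - <<'E'
from h import *
import pickle
c=cam('wrist'); im=vision.grab_frame('wrist')[:,:,::-1].copy(); cv2.imwrite('pics/w1.png',im); pickle.dump(c,open('w1.pkl','wb'))
go(555,-1,180,1.57)
p=pt2pix(c,[555,-1,54]);print(p)
x,y=p.astype(int)
a=cv2.resize(im[y-60:y+60,x-60:x+60],(600,600),interpolation=cv2.INTER_CUBIC); cv2.imwrite('pics/w1c.png',a); print('crop origin',x-60,y-60)
E
```

```text
tcp [556.   -4.6 179.6] [-3.135  0.     1.567] F [ 0.5 -0.8 -1.2] open 1.003 t 3.02
shift [ 0.089 -0.025 -0.01 ] turn [-0.38  0.02 -0.18]
[320.82307949 186.92541692]
crop origin 260 126
```

View pics/w1.png

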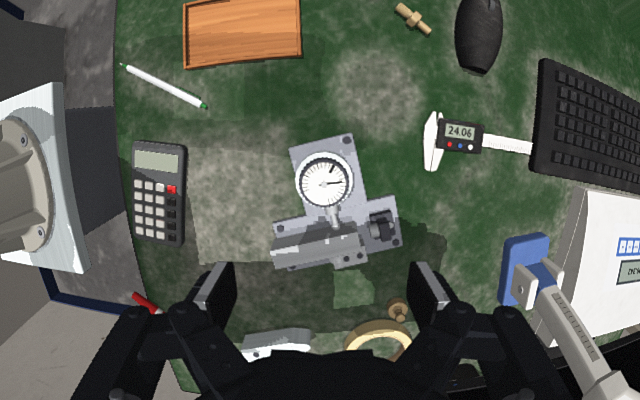

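View pics/w1c.png

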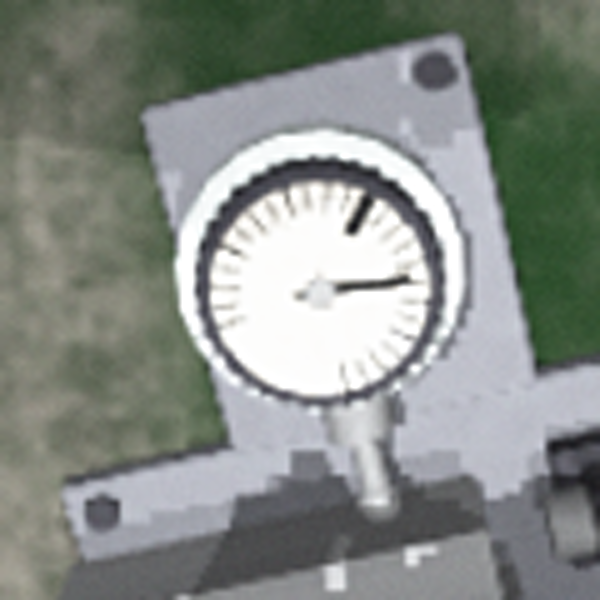

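The dial is centred at crop (319,281) with its hub at (320,291). The zero mark is at (362,214) and the needle tip at (412,279). The bed corners and the master's rear end are visible in w1 on the left, around (272,223) to (275,270).

```bash
python3 - <<'E'
from h import *
import pickle
c=pickle.load(open('w1.pkl','rb'))
f=lambda x,y,z:pix2pt(c,(260+x/5,126+y/5),z)
C=f(319,281,54);H=f(320,291,57);zr=f(362,214,54);n=f(412,279,57)
print('rim c',C.round(1),'hub',H.round(1),'rim L/R',f(195,281,54).round(1),f(443,281,54).round(1),f(319,157,54).round(1),f(319,405,54).round(1))
C2=f(320,290,54)
a=np.arctan2(*(zr-C)[1::-1]);b=np.arctan2(*(n-H)[1::-1]);print('zero',a,'needle',b,'turn',b-a,np.linalg.norm(n-H), np.linalg.norm(zr-C))
g=lambda x,y,z:pix2pt(c,(x,y),z)
P=[g(272.4,223.4,10),g(395,195,10),g(402,243,10)];print(np.round(P,1)); d=P[1]-P[0];print(np.arctan2(d[1],d[0]),np.linalg.norm(d),np.linalg.norm(P[2]-P[1]))
im=cv2.imread('pics/w1.png'); 
cv2.imwrite('pics/w1d.png',cv2.resize(im[180:285,255:415],None,fx=5,fy=5,interpolation=cv2.INTER_CUBIC))
go(C[0],C[1],42,1.57)
E
```

```text
rim c [558.    3.8  54. ] hub [558.2   2.5  57. ] rim L/R [533.4   3.9  54. ] [582.6   3.8  54. ] [558.   28.7  54. ] [557.9 -22.   54. ]
zero 1.011613335866992 needle 0.13325519435596053 turn -0.8783581415110315 18.2224400907901 15.93547184075378
[[496.5 -56.5  10. ]
 [641.3 -21.4  10. ]
 [655.  -83.   10. ]]
0.23771810619832914 148.93880316063255 63.135019737158544
tcp [556.   -4.6 179.6] [-3.135  0.     1.567] F [ 0.5 -0.8 -1.2] open 1.003 t 3.02
shift [0.211 0.072 3.439] turn [-0.38  0.02 -0.18]
```

View pics/w1d.png

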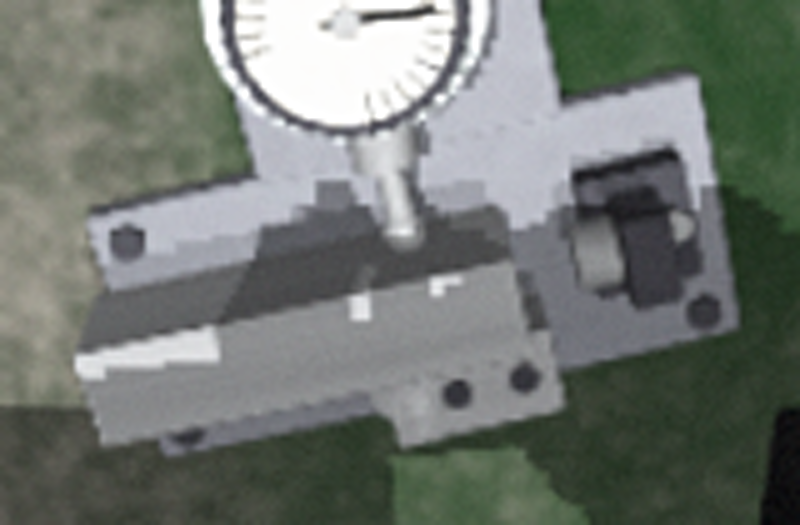

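>>> move_arm --series "-1 0.21 0.07 0.6 -0.4 0 -0.2;-1 0 0 0.8 0 0 0;-1 0 0 0.8 0 0 0;-1 0 0 0.8 0 0 0;-1 0 0 0 0 0 0" --grip_force 25

```text
clock: 3.65
eef_pos: [555.2, 7.3, 58.4]
tcp_rot: [3.142, -0.0, 1.572]
contact_force: [-0.2, 0.4, 0.2]
opening: 1.001
```

```bash
python3 - <<'E'
from h import *
import pickle
go(558,3.8,41,1.57)
c=pickle.load(open('w1.pkl','rb'))
f=lambda x,y,z:pix2pt(c,(255+x/5,180+y/5),z)
P=np.array([f(90,212,10),f(695,72,10),f(738,326,10),f(75,357,46),f(100,445,46),f(515,262,46)]);print(P.round(1))
for i,j in((0,1),(1,2),(3,4),(3,5)): d=P[j]-P[i];print(i,j,np.linalg.norm(d).round(1),np.arctan2(d[1],d[0]).round(3))
E
```

```text
tcp [555.2   7.3  58.4] [ 3.142 -0.     1.572] F [-0.2  0.4  0.2] open 1.001 t 3.65
shift [-0.088  0.07   0.435] turn [ 0.   -0.01  0.1 ]
[[497.3 -55.2  10. ]
 [640.  -20.7  10. ]
 [656.1 -86.1  10. ]
 [498.2 -76.2  46. ]
 [502.4 -98.5  46. ]
 [594.7 -53.3  46. ]]
0 1 146.8 0.237
1 2 67.3 -1.33
3 4 22.7 -1.386
3 5 99.2 0.233
```

>>> move_arm --series "-1 -0.09 0.07 0.43 0 0 0;-1 0 0 0.03 0 0 0;0.4 0 0 0 0 0 0;0.4 0 0 0 0 0 0;0.4 0 0 0 0 0 0;0.4 0 0 0 0 0 0"

```text
clock: 4.4
eef_pos: [560.6, 4.0, 43.2]
tcp_rot: [3.136, -0.0, 1.572]
contact_force: [-0.7, 0.2, 0.4]
opening: 0.301
```

```bash
python3 - <<'E'
from h import *
im=vision.grab_frame('wrist')[:,:,::-1].copy()
cv2.imwrite('pics/w2.png',cv2.resize(im[130:400,140:500],(800,600),interpolation=cv2.INTER_CUBIC))
go(558,3.8,41,1.57); print(pt2pix(cam('wrist'),[558,3.8,54]))
E
```

```text
tcp [560.6   4.   43.2] [ 3.136 -0.     1.572] F [-0.1  0.4  0.4] open 0.305 t 4.45
shift [-0.005 -0.065  0.055] turn [ 0.34 -0.01  0.12]
[318.02760742 250.95535277]
```

View pics/w2.png

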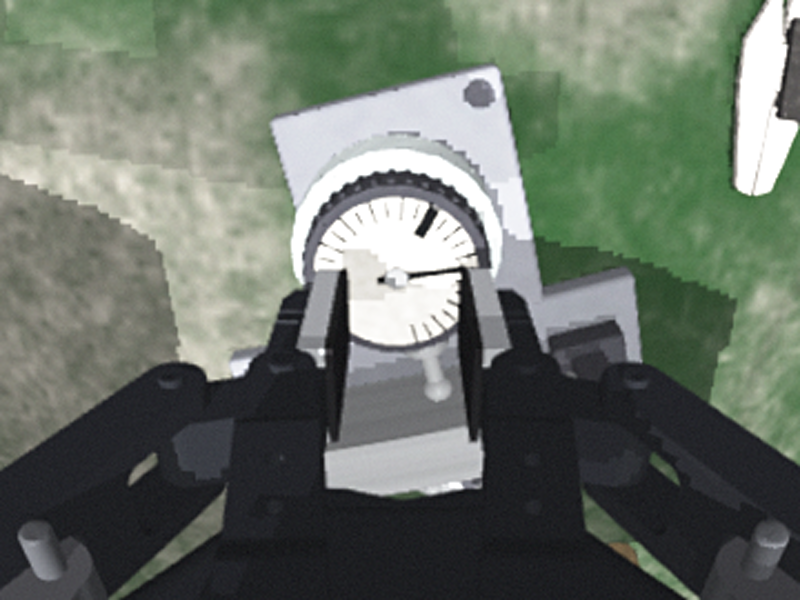

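```bash
python3 - <<'E'
from h import *
c=cam('wrist');s=r.sense();T=R.from_euler('xyz',s['tcp_rot'])
q=lambda p:((pt2pix(c,T.apply(p)+s['eef_pos'])-[140,130])/.45).round(0)
for g in(13,15,20,25):
  for z in(0,-5,-11,-40): print(g,z,q([11,-g,z]),q([11,g,z]),q([-11,g,z]))
E
```

```text
13 0 [357. 214.] [453. 214.] [451. 286.]
13 -5 [356. 221.] [455. 221.] [452. 295.]
13 -11 [355. 230.] [456. 230.] [454. 305.]
13 -40 [346. 281.] [466. 281.] [462. 365.]
15 0 [350. 214.] [461. 214.] [458. 286.]
15 -5 [349. 221.] [462. 221.] [459. 294.]
15 -11 [347. 230.] [464. 230.] [461. 305.]
15 -40 [337. 281.] [475. 281.] [470. 365.]
20 0 [332. 214.] [479. 214.] [476. 286.]
20 -5 [330. 221.] [481. 221.] [477. 294.]
20 -11 [327. 229.] [483. 229.] [480. 305.]
20 -40 [314. 280.] [497. 280.] [492. 364.]
25 0 [313. 214.] [497. 214.] [493. 286.]
25 -5 [311. 221.] [499. 221.] [495. 294.]
25 -11 [308. 229.] [503. 229.] [498. 304.]
25 -40 [291. 280.] [520. 280.] [513. 364.]
```

```bash
python3 - <<'E'
from h import *
import pickle
c=pickle.load(open('w1.pkl','rb'));T=R.from_euler('xyz',[-3.135,0,1.567]);p0=np.array([556.,-4.6,179.6])
q=lambda p:pt2pix(c,T.apply(p)+p0).round(0)
for g in(42.5,57):
  for z in(0,-13,-33,-50): print(g,z,[q([a,b,z]) for a in(11,-11) for b in(-g,g)])
im=vision.grab_frame('wrist')[:,:,::-1]
s=r.sense();print(s['qpos'],s['joint_efforts'].round(1))
t=vision.grab_frame('top')[:,:,::-1];sc=vision.grab_frame('scene')[:,:,::-1]
w1=cv2.imread('pics/w1.png')
a=np.hstack([cv2.resize(w1[240:380,160:480],(800,350)) ]);b=cv2.resize(sc[120:240,230:430],(417,250),interpolation=cv2.INTER_CUBIC);d=cv2.resize(t[100:240,230:400],(383,250))
cv2.imwrite('pics/w3.png',np.vstack([a,np.hstack([b,d])]))
E
```

```text
42.5 0 [array([251., 225.]), array([391., 225.]), array([254., 257.]), array([388., 258.])]
42.5 -13 [array([247., 233.]), array([395., 233.]), array([250., 267.]), array([392., 267.])]
42.5 -33 [array([238., 248.]), array([404., 248.]), array([243., 285.]), array([399., 285.])]
42.5 -50 [array([229., 264.]), array([412., 264.]), array([235., 302.]), array([406., 303.])]
57 0 [array([229., 225.]), array([413., 225.]), array([232., 257.]), array([409., 257.])]
57 -13 [array([223., 233.]), array([419., 233.]), array([227., 266.]), array([415., 266.])]
57 -33 [array([212., 248.]), array([430., 248.]), array([218., 283.]), array([424., 284.])]
57 -50 [array([201., 263.]), array([441., 263.]), array([208., 301.]), array([434., 301.])]
[4.43883814e-03 4.50171686e-01 1.89822527e+00 1.74181476e-04
 7.87462367e-01 3.04906109e-03] [ -0.  -58.  -24.9   0.   -0.    0. ]
```

View pics/w3.png

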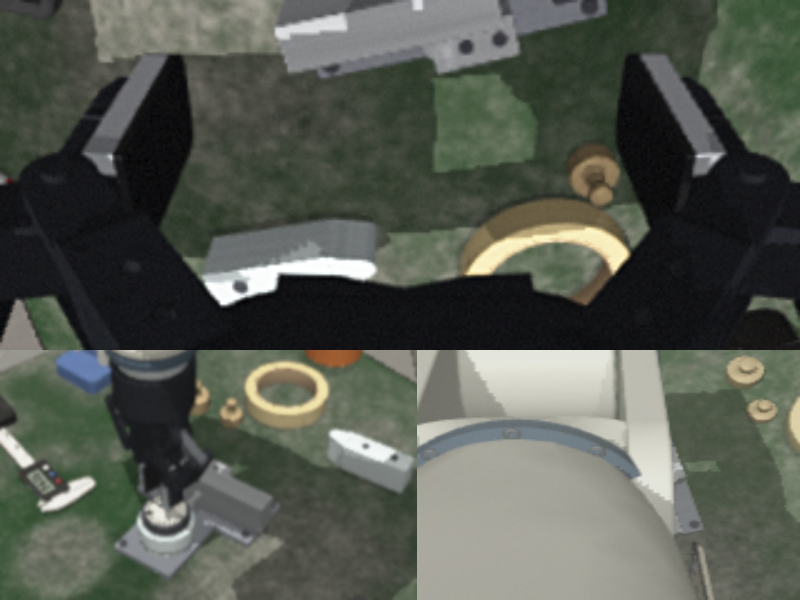

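```bash
python3 - <<'E'
from h import *
c=cam('scene')
for z in(43,54,65,76,90):
  print(z,[((pt2pix(c,[560.6+a,4+b,z])-[230,120])*2.085+[0,350]).round(0) for a in(-13,13) for b in (11,-11)])
print(((pt2pix(c,[558,4,54])-[230,120])*2.085+[0,350]))
im=vision.grab_frame('scene')[:,:,::-1]
cv2.imwrite('pics/s3.png',cv2.resize(im[140:230,270:370],(667,600),interpolation=cv2.INTER_CUBIC))
E
```

```text
43 [array([163., 529.]), array([180., 519.]), array([147., 516.]), array([164., 505.])]
54 [array([163., 522.]), array([179., 512.]), array([147., 508.]), array([163., 498.])]
65 [array([162., 515.]), array([179., 504.]), array([146., 501.]), array([163., 491.])]
76 [array([162., 507.]), array([179., 497.]), array([145., 493.]), array([162., 483.])]
90 [array([161., 498.]), array([178., 487.]), array([144., 484.]), array([161., 473.])]
[164.60617734 511.28596287]
```

View pics/s3.png

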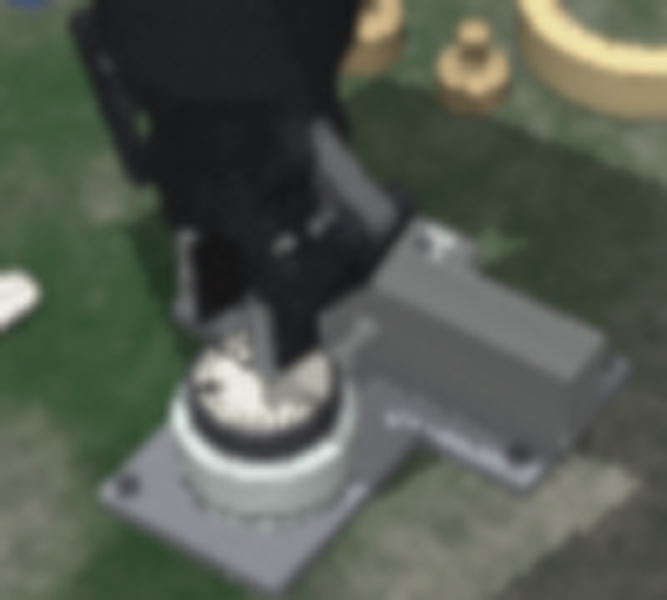

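The tips are in fact about 30 mm behind the reported TCP: both cameras put them at z ≈ 72 with TCP at z 43. That explains the missed grasp. I'm opening, going down further and closing again.

>>> move_arm --series "-1 0 -0.06 0 0 0 0;-1 0 0 0 0.3 0 0;-1 0 0 0 0 0 0;-1 0 0 0.3 0 0 0;-1 0 0 0.3 0 0 0;-1 0 0 0.2 0 0 0;-1 0 0 0 0 0 0"

```text
clock: 5.52
eef_pos: [557.0, 4.1, 7.7]
tcp_rot: [-3.14, -0.0, 1.572]
contact_force: [1.1, -0.1, 0.5]
opening: 1.003
```

```bash
python3 - <<'E'
from h import *
go(558,3.8,10,1.57)
E
```

```text
tcp [557.    4.1   7.7] [-3.14  -0.     1.572] F [ 1.1 -0.1  0.5] open 1.003 t 5.53
shift [-0.006  0.026 -0.057] turn [-0.11 -0.01  0.12]
```

>>> move_arm --series "0.6 0 0.02 -0.05 0 0 0;0.6 0 0 0 0 0 0;0.6 0 0 0 0 0 0;0.6 0 0 0 0 0 0"

```text
clock: 6.02
eef_pos: [558.6, 4.1, 10.4]
tcp_rot: [-3.141, -0.0, 1.572]
contact_force: [0.5, 0.0, -3.7]
opening: 0.569
```

>>> move_arm --series "0.6 0 0 0 0 0 8;0.6 0 0 0 0 0 10;0.6 0 0 0 0 0 10;0.6 0 0 0 0 0 10;0.6 0 0 0 0 0 8;0.6 0 0 0 0 0 0"

```text
clock: 6.78
eef_pos: [560.5, 3.2, 10.3]
tcp_rot: [3.138, -0.002, 0.746]
contact_force: [1.8, 0.4, -1.7]
opening: 0.569
```

```bash
python3 - <<'E'
from h import *
go(558.6,4.1,10.4,0.694)
E
```

```text
tcp [560.5   3.2  10.3] [ 3.138e+00 -2.000e-03  7.460e-01] F [ 1.8  0.4 -1.7] open 0.569 t 6.78
shift [-0.02  -0.049 -0.002] turn [ 0.18 -0.11  2.98]
```

Finish the turn, then open and rise.

>>> move_arm --series "0.6 0 -0.04 0 0 0 3;0.6 0 0 0 0 0 0.3;-1 0 0 0 0 0 0;-1 0 0 0 0 0 0;-1 0 0 0 0 0 0;-1 0 0 -0.8 0 0 0;-1 0 0 -0.8 0 0 0;-1 0 0 -0.8 0 0 0;-1 0 0 -0.8 0 0 0;-1 0 0 0 0 0 0"

```text
clock: 8.02
eef_pos: [558.8, 4.2, 142.2]
tcp_rot: [3.138, -0.001, 0.703]
contact_force: [1.0, 0.2, -0.3]
opening: 1.001
```

```bash
python3 - <<'E'
from h import *
import pickle
c=cam('wrist'); im=vision.grab_frame('wrist')[:,:,::-1].copy(); cv2.imwrite('pics/w4.png',im); pickle.dump(c,open('w4.pkl','wb'))
go(558,4,150,0.236)
p=pt2pix(c,[558,4,54]);q=pt2pix(c,[578,-80,10]);print(p,q)
x,y=p.astype(int); y0,x0=y-50,x-50
g=im[y0:y0+100,x0:x0+100]; print('origin',x0,y0)
a=cv2.resize(g,(400,400),interpolation=cv2.INTER_CUBIC)
b=cv2.resize(im,(640,400))[:, 120:520]
cv2.imwrite('pics/w4c.png',np.hstack([a,b]))
E
```

```text
tcp [557.7   4.2 140.8] [3.139 0.    0.703] F [-0.1 -0.1 -0.8] open 0.999 t 8.07
shift [ 0.001  0.009 -0.23 ] turn [ 1.400e-01 -1.000e-02  2.675e+01]
[321.66074411 201.67275856] [392.89290407 224.73871946]
origin 271 151
```

View pics/w4c.png

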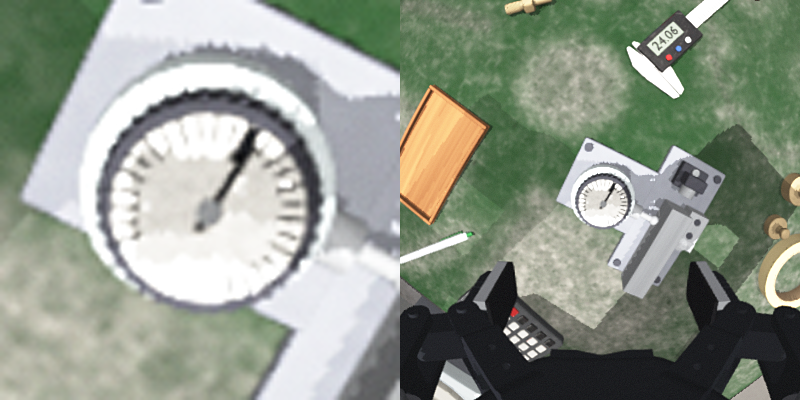

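The zero mark (crop 247,143 from the face centre 210,206) and the needle (hub 208,213) both point at about 59°, so the dial is zeroed. Next is the master.

>>> move_arm --series "-1 0 0 0 0.1 0 9;-1 0 0 0 0 0 9;-1 0 0 0 0 0 8.8;-1 -0.46 0.63 0.2 0 0 0;-1 -0.46 0.63 0.2 0 0 0;-1 -0.46 0.62 0.2 0 0 0;-1 0 0 0 0 0 0" --grip_force 60

```text
clock: 8.95
eef_pos: [512.9, -82.1, 107.3]
tcp_rot: [-3.138, 0.013, 0.223]
contact_force: [0.8, 0.3, -0.6]
opening: 0.999
```

```bash
python3 - <<'E'
from h import *
go(521.7,-81.6,-14,0.236)
c=cam('wrist')
im=vision.grab_frame('wrist')[:,:,::-1].copy()
P=lambda x,y,z:pt2pix(c,[578+x*.9723-y*.2338,-79.6+x*.2338+y*.9723,z])
for q in[(-77,0,46),(-77,24,46),(23,24,46),(23,0,46),(-75,-25,10),(75,-25,10),(75,43,10),(-75,43,10)]:
    u=P(*q);print(q,u.round(1));cv2.circle(im,tuple(int(v) for v in u.round()),2,(0,0,255),-1)
cv2.imwrite('pics/w5.png',cv2.resize(im[120:320,220:480],(780,600),interpolation=cv2.INTER_CUBIC))
E
```

```text
tcp [512.9 -82.1 107.3] [-3.138  0.013  0.223] F [ 0.8  0.3 -0.6] open 0.999 t 8.95
shift [0.257 0.047 3.03 ] turn [-0.22  0.75 -0.77]
(-77, 0, 46) [338.5 223.9]
(-77, 24, 46) [309.  224.3]
(23, 24, 46) [306.   97.9]
(23, 0, 46) [338.4  97.5]
(-75, -25, 10) [363.6 207.2]
(75, -25, 10) [364.7  40.8]
(75, 43, 10) [285.2  41.5]
(-75, 43, 10) [290. 208.]
```

View pics/w5.png

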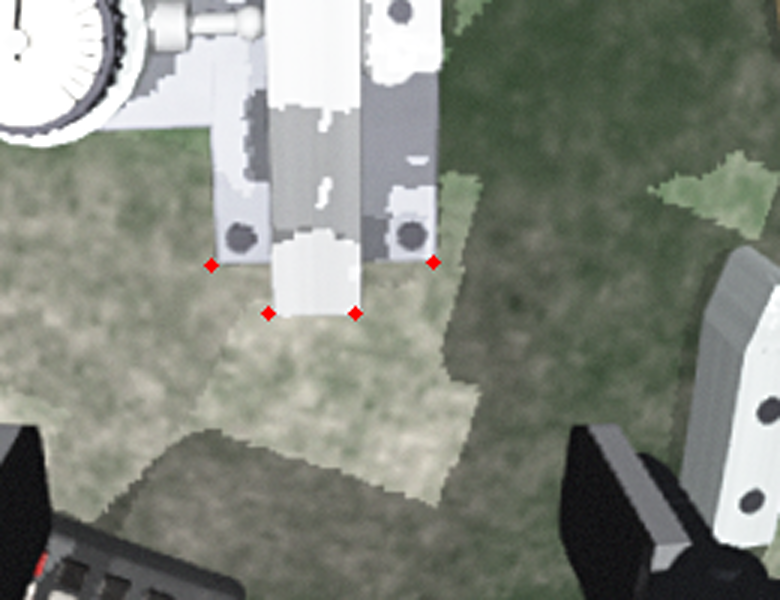

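The overlay shows my comparator frame matching the bed and master within about 1 mm (true y' is 1.1 mm lower). Descend and grasp.

>>> move_arm --series "-1 0.25 0.05 0.3 -0.2 0.7 -0.8;-1 0.02 0 0.8 0 0 0;-1 0.02 0 0.8 0 0 0;-1 0.02 0 0.7 0 0 0;-1 0 0 0.2 0 0 0;-1 0 0 0 0 0 0"

```text
clock: 9.75
eef_pos: [531.9, -76.1, -10.2]
tcp_rot: [3.141, -0.006, 0.245]
contact_force: [0.6, -0.9, -1.4]
opening: 1.002
```

```bash
python3 - <<'E'
from h import *
go(522,-81.9,-16,0.236)
# spacer from the top camera: bright low-saturation blob
c=cam('top'); im=vision.grab_frame('top'); hsv=cv2.cvtColor(im,cv2.COLOR_RGB2HSV)
cv2.imwrite('pics/t5.png',im[:,:,::-1])
m=((hsv[...,1]<40)&(hsv[...,2]>170)).astype(np.uint8); m[:,:395]=0;m[:,440:]=0;m[:175]=0;m[245:]=0
k,l,st,ce=cv2.connectedComponentsWithStats(m);print(st,ce.round(1))
i=1+np.argmax(st[1:,4]); ys,xs=np.where(l==i); P=np.array([pix2pt(c,p,36) for p in zip(xs,ys)])
rr=cv2.minAreaRect(P[:,:2].astype(np.float32));print(rr); print(P[np.argmax(P[:,0])],P[np.argmin(P[:,0])])
E
```

```text
tcp [531.9 -76.1 -10.2] [ 3.141 -0.006  0.245] F [ 0.6 -0.9 -1.4] open 1.002 t 9.75
shift [-0.277  0.082  0.144] turn [ 0.03 -0.33  0.51]
[[     0      0    640    400 255387]
 [   395    175     31     52    613]] [[319.3 199.5]
 [409.2 195.3]]
((505.31597900390625, -234.50021362304688), (121.69717407226562, 36.36971664428711), 22.755725860595703)
[ 558.78706077 -204.66695033   36.        ] [ 449.31902966 -258.31147962   36.        ]
```

>>> move_arm --series "-1 -0.28 0.08 0.12 0 -0.3 0.5;-1 0 0 0 0 0 0;1 0 0 0 0 0 0;1 0 0 0 0 0 0;1 0 0 0 0 0 0;1 0 0 0 0 0 0;1 0 0 0 0 0 0;1 0 0 0 0 0 0"

```text
clock: 10.8
eef_pos: [523.5, -82.7, -11.9]
tcp_rot: [3.139, -0.005, 0.236]
contact_force: [-1.5, -0.1, 1.3]
opening: 0.272
```

```bash
python3 - <<'E'
from h import *
go(522,-81.9,-15,0.236)
E
```

```text
tcp [523.5 -82.7 -11.9] [ 3.139 -0.005  0.236] F [-1.5 -0.1  1.3] open 0.272 t 10.8
shift [-0.032 -0.028  0.076] turn [ 0.15 -0.3  -0.02]
```

>>> move_arm --series "1 0 0 -0.3 0 0 0;1 0 0 -0.4 0 0 0;1 0 0 -0.5 0 0 0;1 0 0 -0.6 0 0 0;1 0 0 -0.4 0 0 0;1 0 0 0 0 0 0"

```text
clock: 11.55
eef_pos: [522.9, -82.5, 82.5]
tcp_rot: [3.139, -0.006, 0.235]
contact_force: [0.3, -0.0, -2.1]
opening: 0.27
```

```bash
python3 - <<'E'
from h import *
import cv2
go(436,171,-10,0.03)
# case by colour in the old top picture
c=cam('top'); im=cv2.imread('pics/top0.png'); hsv=cv2.cvtColor(im,cv2.COLOR_BGR2HSV)
m=((hsv[...,0]<18)&(hsv[...,1]>90)&(hsv[...,2]>80)).astype(np.uint8); m[:, :185]=0;m[:,250:]=0;m[:185]=0;m[270:]=0
ct=max(cv2.findContours(m,0,2)[0],key=cv2.contourArea)[:,0]
P=np.array([pix2pt(c,p,12) for p in ct]);print(cv2.minAreaRect(P[:,:2].astype(np.float32)))
# spacer: full picture, loose mask
m=((hsv[...,1]<40)&(hsv[...,2]>170)).astype(np.uint8); m[:,:395]=0;m[:,440:]=0;m[:178]=0;m[240:]=0
k,l,st,ce=cv2.connectedComponentsWithStats(m);i=1+np.argmax(st[1:,4]);print(st[i])
ys,xs=np.where(l==i);P=np.array([pix2pt(c,p,36) for p in zip(xs,ys)])
print(cv2.minAreaRect(P[:,:2].astype(np.float32)),P[np.argmax(P[:,0])],P[np.argmin(P[:,0])])
E
```

```text
tcp [522.9 -82.5  82.5] [ 3.139 -0.006  0.235] F [ 0.3 -0.  -2.1] open 0.27 t 11.55
shift [-0.651 -6.675  2.291] turn [ 0.13 -0.37 11.77]
((463.667236328125, 172.38381958007812), (138.58934020996094, 82.74565124511719), 1.4607741832733154)
[406 184  24  48 553]
((489.94775390625, -242.86312866210938), (100.4669189453125, 26.761734008789062), 14.502235412597656) [ 538.72765341 -230.8522125    36.        ] [ 439.22494701 -247.30565665   36.        ]
```

>>> move_arm --series "1 0 0 0 0 0 6;1 0 0 0 0 0 6;1 -0.25 -0.8 0 0 0 0;1 -0.25 -0.8 0 0 0 0;1 -0.25 -0.8 0 0 0 0;1 -0.25 -0.8 0 0 0 0;1 -0.25 -0.8 0 0 0 0;1 -0.25 -0.8 0 0 0 0;1 -0.25 -0.8 0 0 0 0;1 -0.25 -0.8 0 0 0 0;1 0 0 0 0 0 0"

```text
clock: 12.92
eef_pos: [430.7, 178.9, 75.7]
tcp_rot: [3.14, 0.003, 0.017]
contact_force: [-0.0, -0.3, -2.3]
opening: 0.27
```

```bash
python3 - <<'E'
from h import *
go(437.2,171.7,-14,0.025)
E
```

```text
tcp [430.7 178.9  75.7] [3.14e+00 3.00e-03 1.70e-02] F [-0.  -0.3 -2.3] open 0.27 t 12.93
shift [0.166 0.179 2.243] turn [ 0.12  0.16 -0.48]
```

>>> move_arm --series "1 0.16 0.18 0.6 0 0 -0.4;1 0 0 0.7 0 0 0;1 0 0 0.6 0 0 0;1 0 0 0.2 0 0 0;1 0 0 0 0 0 0"

```text
clock: 13.55
eef_pos: [437.1, 169.4, -11.5]
tcp_rot: [3.139, 0.004, 0.025]
contact_force: [0.3, -0.0, -2.1]
opening: 0.272
```

>>> move_arm --series "1 0 0 0.08 0.1 0.2 0;1 0 0 0.06 0 0 0;1 0 0 0.03 0 0 0;1 0 0 0 0 0 0"

```text
clock: 14.05
eef_pos: [438.6, 169.8, -16.8]
tcp_rot: [3.142, -0.003, 0.024]
contact_force: [0.6, 0.3, -1.6]
opening: 0.27
```

>>> move_arm --series "1 0 0 0.04 0 0 0;1 0 0 0.02 0 0 0;0.05 0 0 0 0 0 0;0.05 0 0 0 0 0 0;0.05 0 0 0 0 0 0;0.05 0 0 -0.5 0 0 0;0.05 0 0 -0.8 0 0 0;-1 0 0 -1 0 0 0;-1 0 0 -1 0 0 0;-1 0 0 0 0 0 0"

```text
clock: 15.3
eef_pos: [438.5, 170.1, 117.5]
tcp_rot: [3.142, -0.003, 0.025]
contact_force: [0.3, 0.5, -0.1]
opening: 0.997
```

```bash
python3 - <<'E'
from h import *
d=np.array([np.cos(.253),np.sin(.253)]); g=np.array([490,-243])-35*d; print(g)
go(g[0],g[1],100,0.253)
im=vision.grab_frame('top');cv2.imwrite('pics/t6.png',im[:,:,::-1])
c=cam('top');hsv=cv2.cvtColor(im,cv2.COLOR_RGB2HSV)
m=(hsv[...,1]<60).astype(np.uint8); m[:, :190]=0;m[:,248:]=0;m[:187]=0;m[265:]=0
k,l,st,ce=cv2.connectedComponentsWithStats(m)
for i in range(1,k):
  if st[i][4]>60: print(st[i],pix2pt(c,ce[i],40).round(1))
E
```

```text
[ 456.11419522 -251.76083526]
tcp [438.5 170.1 117.5] [ 3.142e+00 -3.000e-03  2.500e-02] F [ 0.3  0.5 -0.1] open 0.997 t 15.3
shift [ 0.175 10.554  0.438] turn [  0.02  -0.19 -13.07]
[ 190  187   58   78 2701] [452.5 171.6  40. ]
```

>>> move_arm --series "-1 0 0 0 0 0 -6.5;-1 0 0 0 0 0 -6.5;-1 -0.2 0.94 0 0 0 0;-1 -0.2 0.94 0 0 0 0;-1 -0.2 0.94 0 0 0 0;-1 -0.2 0.94 0 0 0 0;-1 -0.2 0.94 0 0 0 0;-1 -0.2 0.94 0 0 0 0;-1 -0.2 0.94 0 0 0 0;-1 -0.2 0.94 0 0 0 0;-1 -0.2 0.94 0 0 0 0;-1 -0.2 0.94 0 0 0 0;-1 -0.2 0.94 0 0 0 0;-1 0 0 0 0 0 0"

```text
clock: 17.1
eef_pos: [447.1, -264.4, 96.1]
tcp_rot: [-3.132, 0.026, 0.262]
contact_force: [0.5, 0.7, 0.2]
opening: 1.001
```

```bash
python3 - <<'E'
from h import *
c=cam('wrist'); im=vision.grab_frame('wrist'); cv2.imwrite('pics/w7.png',im[:,:,::-1])
d=np.array([np.cos(.253),np.sin(.253)]); n=np.array([-d[1],d[0]]); C=np.array([490,-243])
p=pt2pix(c,[*C,36]);print('pred centre',p)
hsv=cv2.cvtColor(im,cv2.COLOR_RGB2HSV); g=cv2.cvtColor(im,cv2.COLOR_RGB2GRAY)
m=((hsv[...,1]<30)&(g>170)).astype(np.uint8)
k,l,st,ce=cv2.connectedComponentsWithStats(m)
for i in range(1,k):
  if st[i][4]>800 and abs(ce[i]-p).max()<60:
    ys,xs=np.where(l==i);P=np.array([pix2pt(c,q,36) for q in zip(xs,ys)]);print(st[i],ce[i],cv2.minAreaRect(P[:,:2].astype(np.float32)))
# case / master
t=vision.grab_frame('top');cv2.imwrite('pics/t7.png',t[:,:,::-1]); ct=cam('top')
hs=cv2.cvtColor(t,cv2.COLOR_RGB2HSV); m=(hs[...,1]<60).astype(np.uint8); m[:, :198]=0;m[:,238:]=0;m[:195]=0;m[258:]=0
k,l,st,ce=cv2.connectedComponentsWithStats(m)
for i in range(1,k):
  if st[i][4]>60:
    ys,xs=np.where(l==i);P=np.array([pix2pt(ct,q,40) for q in zip(xs,ys)]); print(st[i],cv2.minAreaRect(P[:,:2].astype(np.float32)))
go(456.1,-251.8,-20,0.253)
E
```

```text
pred centre [310.46589353 149.54865524]
[ 289   82   37  130 3882] [307.14425554 148.8737764 ] ((490.191162109375, -240.4132537841797), (100.1375503540039, 26.740062713623047), 15.090968132019043)
[333  91  48  32 839] [356.66746126 105.50774732] ((530.586669921875, -267.6445007324219), (23.294801712036133, 34.8109130859375), 16.50124168395996)
[211 200  15  49 725] ((463.582275390625, 165.49237060546875), (100.67182159423828, 28.97791290283203), 1.1495128870010376)
tcp [ 446.5 -262.1   96.1] [-3.13   0.026  0.263] F [ 0.4 -0.1 -1.6] open 1.0 t 17.2
shift [ 0.376 -0.153  2.896] turn [-0.65  1.52  0.58]
```

>>> move_arm --series "-1 0.32 -0.22 0.3 -0.6 1.5 0;-1 0 0 0.8 0 0 0;-1 0 0 0.8 0 0 0;-1 0 0 0.7 0 0 0;-1 0 0 0 0 0 0"

```text
clock: 17.82
eef_pos: [454.4, -242.3, -12.5]
tcp_rot: [-3.137, 0.002, 0.268]
contact_force: [1.5, -0.1, 0.3]
opening: 1.002
```

```bash
python3 - <<'E'
from h import *
go(456.4,-250.1,-19,0.262)
E
```

```text
tcp [ 454.4 -242.3  -12.5] [-3.137e+00  2.000e-03  2.680e-01] F [ 1.5 -0.1  0.3] open 1.002 t 17.82
shift [-0.003  0.201  0.161] turn [-0.27  0.13  0.34]
```

>>> move_arm --series "-1 0 0.2 0.15 -0.2 0.1 0.3;-1 0 0 0 0 0 0;1 0 0 0 0 0 0;1 0 0 0 0 0 0;1 0 0 0 0 0 0;1 0 0 0 0 0 0;1 0 0 0 0 0 0;1 0 0 0 0 0 0" --grip_force 50

```text
clock: 18.82
eef_pos: [458.7, -250.7, -15.4]
tcp_rot: [3.139, -0.003, 0.263]
contact_force: [-0.0, -0.4, 1.6]
opening: 0.294
```

```bash
python3 - <<'E'
from h import *
go(456.4,-250.1,-19,0.262)
E
```

```text
tcp [ 458.7 -250.7  -15.4] [ 3.139e+00 -3.000e-03  2.630e-01] F [-0.  -0.4  1.6] open 0.294 t 18.82
shift [-0.052 -0.03   0.089] turn [ 0.13 -0.18  0.07]
```

>>> move_arm --series "1 0 0 -0.5 0 0 0;1 0 0 -0.7 0 0 0;1 0 0 -0.7 0 0 1.5;1 0.24 -0.75 0 0 0 0;1 0.24 -0.75 0 0 0 0;1 0.24 -0.75 0 0 0 0;1 0.24 -0.75 0 0 0 0;1 0.24 -0.75 0 0 0 0;1 0 0 0 0 0 0"

```text
clock: 19.95
eef_pos: [466.6, -88.2, 60.2]
tcp_rot: [-3.14, 0.003, 0.235]
contact_force: [-0.3, -0.0, -3.7]
opening: 0.29
```

```bash
cat >> h.py <<'E'
O=np.array([578.3,-80.7]);A=np.array([[.9723,.2338],[-.2338,.9723]])
def comp():
    s=r.sense();p=A@(s['eef_pos'][:2]-O);f=A@s['contact_force'][:2]
    print('comp xy',p.round(2),'z',round(float(s['eef_pos'][2]),2),'F along',f.round(1),'fz',round(float(s['contact_force'][2]),1))
E
python3 - <<'E'
from h import *
go(470.1,-92.8,-4,0.236);comp()
E
```

```text
tcp [466.6 -88.2  60.2] [-3.14e+00  3.00e-03  2.35e-01] F [-0.3 -0.  -3.7] open 0.29 t 19.95
shift [0.063 0.135 1.604] turn [-0.12  0.17 -0.08]
comp xy [-110.34   18.81] z 60.18 F along [-0.3  0.1] fz -3.7
```

>>> move_arm --series "1 0.06 0.13 0.5 -0.1 0.2 0;1 0 0 0.6 0 0 0;1 0 0 0.4 0 0 0;1 0 0 0 0 0 0"

```text
clock: 20.45
eef_pos: [469.9, -94.6, -1.7]
tcp_rot: [3.141, -0.0, 0.236]
contact_force: [1.4, 0.6, -1.5]
opening: 0.291
```

```bash
python3 - <<'E'
from h import *
go(470.1,-92.8,-4,0.236);comp()
c=cam('wrist'); im=vision.grab_frame('wrist')[:,:,::-1].copy()
P=lambda x,y,z:pt2pix(c,[*(O+A.T@[x,y]),z])
for q in[(-17,0,34),(27,0,34),(0,21,28),(-75,-25,10),(-75,43,10),(0,85.5,54)]:
    u=P(*q);print(q,u.round(1));cv2.circle(im,tuple(int(v) for v in u.round()),1,(0,0,255),-1)
cv2.imwrite('pics/w8.png',cv2.resize(im[0:240,200:440],(720,600),interpolation=cv2.INTER_CUBIC))
E
```

```text
tcp [469.9 -94.6  -1.7] [ 3.141 -0.     0.236] F [ 1.4  0.6 -1.5] open 0.291 t 20.45
shift [ 0.015 -0.042  0.058] turn [ 0.02 -0.   -0.02]
comp xy [-108.64   11.86] z -1.68 F along [1.5 0.3] fz -1.5
(-17, 0, 34) [350.4  79.7]
(27, 0, 34) [349.9 -11.9]
(0, 21, 28) [303.1  45.2]
(-75, -25, 10) [389.8 193.2]
(-75, 43, 10) [266.  193.1]
(0, 85.5, 54) [146.2  49. ]
```

View pics/w8.png

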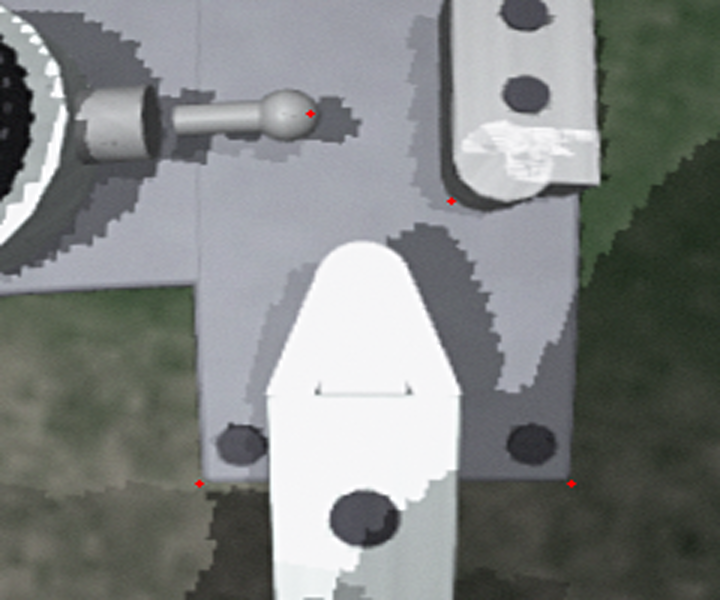

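The spacer nose points along the channel. Its right edge (459) is about 0.7 mm outside the anvil face line (453), so I'm moving 1.2 mm towards the dial and lowering to the bed.

>>> move_arm --series "1 0 -0.03 0.05 0 0 0;1 0 0 0.03 0 0 0;1 0 0 0 0 0 0"

```text
clock: 20.88
eef_pos: [471.2, -94.1, -3.0]
tcp_rot: [3.14, -0.003, 0.235]
contact_force: [-0.3, -0.2, -2.9]
opening: 0.29
```

```bash
python3 - <<'E'
from h import *
go(470.1,-92.8,-5,0.236);comp()
E
```

```text
tcp [471.2 -94.1  -3. ] [ 3.14e+00 -3.00e-03  2.35e-01] F [-0.3 -0.2 -2.9] open 0.29 t 20.88
shift [-0.019 -0.038  0.051] turn [ 0.1  -0.18 -0.05]
comp xy [-107.3    12.02] z -2.95 F along [-0.3 -0.1] fz -2.9
```

>>> move_arm --series "1 0 -0.04 0.04 0 0 0;1 0 0 0.02 0.1 -0.2 0;1 0 0 0 0 0 0;1 0 0 0 0 0 0"

```text
clock: 21.38
eef_pos: [471.2, -92.4, -5.1]
tcp_rot: [3.141, -0.0, 0.235]
contact_force: [0.3, 0.2, -2.9]
opening: 0.295
```

```bash
python3 - <<'E'
from h import *
go(470.1,-92.8,-5,0.236);comp();comp()
E
```

```text
tcp [471.2 -92.4  -5.1] [ 3.141 -0.     0.235] F [ 0.3  0.2 -2.9] open 0.295 t 21.38
shift [-0.028  0.003 -0.001] turn [ 0.02 -0.01 -0.03]
comp xy [-106.9    13.66] z -5.06 F along [0.3 0.1] fz -2.9
comp xy [-106.9    13.66] z -5.06 F along [0.3 0.1] fz -2.9
```

>>> move_arm --series "1 0.15 0 0 0 0 0;1 0.15 0 0 0 0 0;1 0.15 0 0 0 0 0;1 0.15 0 0 0 0 0;1 0 0 0 0 0 0"

```text
clock: 22.0
eef_pos: [497.1, -86.6, -4.9]
tcp_rot: [3.141, -0.001, 0.235]
contact_force: [0.9, -2.8, -2.9]
opening: 0.292
```

```bash
python3 - <<'E'
from h import *
go(470.1,-92.8,-5.5,0.236);comp()
E
```

```text
tcp [497.1 -86.6  -4.9] [ 3.141e+00 -1.000e-03  2.350e-01] F [ 0.9 -2.8 -2.9] open 0.292 t 22.0
shift [-0.692 -0.006  0.013] turn [ 0.05 -0.07 -0.03]
comp xy [-80.34  13.29] z -4.95 F along [ 0.3 -2.9] fz -2.9
```

>>> move_arm --series "1 0.12 0 0.02 0 0 0;1 0.12 0 0 0 0 0;1 0.1 0 0 0 0 0;1 0 0 0 0 0 0"

```text
clock: 22.5
eef_pos: [502.2, -84.5, -4.9]
tcp_rot: [-3.14, 0.014, 0.236]
contact_force: [2.2, -0.0, 1.0]
opening: 0.288
```

```bash
python3 - <<'E'
from h import *
go(470.1,-92.8,-5.5,0.236);comp()
E
```

```text
tcp [502.2 -84.5  -4.9] [-3.14   0.014  0.236] F [ 2.2 -0.   1. ] open 0.288 t 22.5
shift [-0.828  0.015  0.027] turn [-0.12  0.78 -0.  ]
comp xy [-74.88  14.11] z -4.85 F along [ 2.1 -0.5] fz 1.0
```

>>> move_arm --series "1 0.15 0 -0.01 0 0.6 0;1 0.15 0 0 0 0 0;1 0 0 0 0 0 0"

```text
clock: 22.88
eef_pos: [512.3, -81.9, -5.0]
tcp_rot: [-3.139, 0.006, 0.236]
contact_force: [1.7, -1.8, -0.7]
opening: 0.292
```

```bash
python3 - <<'E'
from h import *
go(470.1,-92.8,-5.5,0.236);comp()
E
```

```text
tcp [512.3 -81.9  -5. ] [-3.139  0.006  0.236] F [ 1.7 -1.8 -0.7] open 0.292 t 22.88
shift [-1.089  0.018  0.019] turn [-0.16  0.36 -0.01]
comp xy [-64.48  14.24] z -5.02 F along [ 1.3 -2.2] fz -0.7
```

>>> move_arm --series "1 0.08 0.015 0 0 0.3 0;1 0.08 0 0 0 0 0;1 0 0 0 0 0 0"

```text
clock: 23.25
eef_pos: [516.0, -81.3, -5.3]
tcp_rot: [-3.138, 0.006, 0.236]
contact_force: [0.1, -0.9, 1.9]
opening: 0.292
```

```bash
python3 - <<'E'
from h import *
go(470.1,-92.8,-5.5,0.236);comp()
E
```

```text
tcp [516.  -81.3  -5.3] [-3.138  0.006  0.236] F [ 0.1 -0.9  1.9] open 0.292 t 23.25
shift [-1.182  0.01   0.013] turn [-0.22  0.34  0.01]
comp xy [-60.74  13.95] z -5.25 F along [-0.1 -0.9] fz 1.9
```

>>> move_arm --series "1 0.07 0.01 -0.01 0 0.3 0;1 0.06 0 0 0 0 0;1 0 0 0 0 0 0"

```text
clock: 23.62
eef_pos: [521.6, -80.6, -5.2]
tcp_rot: [-3.138, 0.0, 0.236]
contact_force: [0.2, -2.2, -3.1]
opening: 0.294
```

```bash
python3 - <<'E'
from h import *
go(470.1,-92.8,-5.5,0.236);comp()
E
```

```text
tcp [521.6 -80.6  -5.2] [-3.138  0.     0.236] F [ 0.2 -2.2 -3.1] open 0.294 t 23.62
shift [-1.323 -0.003  0.008] turn [-0.21  0.    0.01]
comp xy [-55.11  13.4 ] z -5.19 F along [-0.3 -2.2] fz -3.1
```

Nose at about x' = 28. The stop could come anywhere from here, so small steps.

>>> move_arm --series "1 0.05 0 0 0 0 0;1 0.04 0 0 0 0 0;1 0 0 0 0 0 0"

```text
clock: 24.0
eef_pos: [525.1, -79.6, -5.3]
tcp_rot: [-3.138, 0.001, 0.236]
contact_force: [-0.3, -2.6, -2.0]
opening: 0.293
```

```bash
python3 - <<'E'
from h import *
comp()
E
```

```text
comp xy [-51.51  13.48] z -5.3 F along [-0.9 -2.5] fz -2.0
```

>>> move_arm --series "1 0.05 0 0 0 0 0;1 0.04 0 0 0 0 0;1 0 0 0 0 0 0"

```text
clock: 24.38
eef_pos: [528.5, -78.8, -5.3]
tcp_rot: [-3.138, 0.001, 0.236]
contact_force: [-0.8, -3.1, -2.7]
opening: 0.291
```

```bash
python3 - <<'E'
from h import *
comp()
E
```

```text
comp xy [-47.92  13.52] z -5.29 F along [-1.5 -2.8] fz -2.7
```

>>> move_arm --series "1 0.05 0 0 0 0 0;1 0.03 0 0 0 0 0;1 0 0 0 0 0 0"

```text
clock: 24.75
eef_pos: [529.0, -78.6, -5.3]
tcp_rot: [-3.137, 0.006, 0.237]
contact_force: [-1.4, -3.1, 0.3]
opening: 0.296
```

```bash
python3 - <<'E'
from h import *
comp()
E
```

```text
comp xy [-47.44  13.6 ] z -5.26 F along [-2.1 -2.7] fz 0.3
```

>>> move_arm --series "1 0.05 0 0 0 0 0;1 0.03 0 0 0 0 0;1 0 0 0 0 0 0"

```text
clock: 25.12
eef_pos: [528.8, -78.6, -5.1]
tcp_rot: [-3.136, 0.012, 0.237]
contact_force: [-2.8, -3.3, 1.5]
opening: 0.294
```

```bash
python3 - <<'E'
from h import *
comp()
E
```

```text
comp xy [-47.6   13.65] z -5.06 F along [-3.5 -2.6] fz 1.5
```

It has stopped at x' = -47.5 (nose at about 35.5) and the force is rising, so this is the stop. I'm pressing gradually.

>>> move_arm --series "1 0.08 0 0 0 0.5 0;1 0.1 0 0 0 0.3 0;1 0.1 0 0 0 0.3 0"

```text
clock: 25.5
eef_pos: [528.9, -78.1, -5.4]
tcp_rot: [-3.133, 0.012, 0.238]
contact_force: [-17.7, -13.7, 16.0]
opening: 0.289
```

```bash
python3 - <<'E'
from h import *
comp();print(r.sense()['tcp_rot'])
E
```

```text
comp xy [-47.48  14.06] z -5.41 F along [-20.4  -9.2] fz 16.0
[-3.1334154   0.01235892  0.23787908]
```

>>> move_arm --series "1 -0.06 0 -0.02 0 0 0;1 0 0 0 0 0 0"

```text
clock: 25.75
eef_pos: [527.5, -79.1, -4.2]
tcp_rot: [-3.134, 0.01, 0.237]
contact_force: [-1.2, -2.9, -3.0]
opening: 0.292
```

```bash
python3 - <<'E'
from h import *
comp();print(r.sense()['tcp_rot'])
E
```

```text
comp xy [-48.97  13.45] z -4.17 F along [-1.9 -2.5] fz -3.0
[-3.13417541  0.01020448  0.2372739 ]
```

>>> move_arm --series "1 0 0.01 0.01 -0.4 0.6 0;1 0.04 0 0 0 0 0;1 0.05 0 0 0 0 0"

```text
clock: 26.12
eef_pos: [529.2, -78.4, -5.3]
tcp_rot: [-3.141, 0.003, 0.238]
contact_force: [-10.3, -9.7, 3.8]
opening: 0.291
```

```bash
python3 - <<'E'
from h import *
comp();print(r.sense()['tcp_rot'])
E
```

```text
comp xy [-47.18  13.69] z -5.35 F along [-12.3  -7.1] fz 3.8
[-3.14061531e+00  3.06108014e-03  2.37659447e-01]
```

>>> move_arm --series "1 0.035 0 0 0 0 0;1 0.035 0 0 0 0 0;1 0.035 0 0 0 0 0"

```text
clock: 26.5
eef_pos: [528.9, -78.4, -5.4]
tcp_rot: [-3.14, 0.012, 0.238]
contact_force: [-8.9, -7.4, 6.8]
opening: 0.294
```

```bash
python3 - <<'E'
from h import *
comp();print(r.sense()['tcp_rot'])
E
```

```text
comp xy [-47.54  13.77] z -5.4 F along [-10.4  -5.1] fz 6.8
[-3.13968955  0.01169482  0.23824136]
```

>>> move_arm --series "1 0.035 0 0 0 0 0;1 0.035 0 0 0 0 0"

```text
clock: 26.75
eef_pos: [528.7, -78.4, -5.3]
tcp_rot: [-3.139, 0.017, 0.239]
contact_force: [-7.6, -7.2, 5.8]
opening: 0.288
```

```bash
python3 - <<'E'
from h import *
comp();print(r.sense()['tcp_rot'])
E
```

```text
comp xy [-47.7   13.83] z -5.29 F along [-9.1 -5.3] fz 5.8
[-3.13909455  0.01713121  0.23854693]
```

>>> move_arm --series "1 0.03 0.01 -0.01 -0.1 0.8 0;1 0.04 0 0 0 0.2 0;1 0.04 0 0 0 0.2 0"

```text
clock: 27.12
eef_pos: [529.1, -78.1, -5.5]
tcp_rot: [-3.139, 0.003, 0.239]
contact_force: [-7.9, -8.0, 9.1]
opening: 0.295
```

```bash
python3 - <<'E'
from h import *
comp();print(r.sense()['tcp_rot'])
E
```

```text
comp xy [-47.2   13.98] z -5.48 F along [-9.6 -6. ] fz 9.1
[-3.13940835  0.00341785  0.23895695]
```

>>> move_arm --series "1 0.04 0 0 0 0.2 0;1 0.04 0 0 0 0.2 0;1 0.04 0 0 0 0.2 0"

```text
clock: 27.5
eef_pos: [529.1, -78.1, -5.5]
tcp_rot: [-3.138, 0.002, 0.239]
contact_force: [-7.7, -7.0, 6.3]
opening: 0.288
```

```bash
python3 - <<'E'
from h import *
comp();print(r.sense()['tcp_rot'])
E
```

```text
comp xy [-47.2   13.99] z -5.48 F along [-9.2 -5. ] fz 6.3
[-3.13832621e+00  2.03160492e-03  2.39138747e-01]
```

>>> move_arm --series "1 0.05 0.01 -0.01 -0.1 0.2 0;1 0.055 0 0 0 0.2 0;1 0.055 0 0 0 0.2 0"

```text
clock: 27.88
eef_pos: [529.1, -78.2, -5.5]
tcp_rot: [-3.138, 0.004, 0.24]
contact_force: [-10.8, -9.1, 9.6]
opening: 0.296
```

```bash
python3 - <<'E'
from h import *
comp();print(r.sense()['tcp_rot'])
E
```

```text
comp xy [-47.2   13.96] z -5.46 F along [-12.6  -6.3] fz 9.6
[-3.13824185  0.00357535  0.23969451]
```

>>> move_arm --series "1 0.05 0 0 0 0.2 0;1 0 0 0 0 0 0;0.1 0 0 0 0 0 0;0.1 0 0 0 0 0 0;0.1 0 0 0 0 0 0"

```text
clock: 28.5
eef_pos: [530.5, -77.5, -5.0]
tcp_rot: [-3.138, 0.002, 0.24]
contact_force: [0.2, -0.7, 0.5]
opening: 0.45
```

```bash
python3 - <<'E'
from h import *
comp();print(r.sense()['tcp_rot'],r.sense()['opening'])
E
```

```text
comp xy [-45.7   14.24] z -4.99 F along [ 0.1 -0.7] fz 0.5
[-3.13779834e+00  1.95258458e-03  2.39913987e-01] 0.45026572321183456
```

>>> move_arm --series "0.1 0 0 -0.3 0 0 0;0.1 0 0 -0.7 0 0 0;0.1 0 0 -0.8 0 0 0;0.1 0 0 -0.8 0 0 0;0.1 0 0 -0.6 0 0 0;0.1 -0.8 0 0 0 0 0;0.1 -0.8 0 0 0 0 0;0.1 0 0 0 0 0 0"

```text
clock: 29.5
eef_pos: [469.0, -92.8, 133.3]
tcp_rot: [-3.14, -0.003, 0.241]
contact_force: [0.4, 0.6, 0.6]
opening: 0.452
```

```bash
python3 - <<'E'
from h import *
comp()
c=cam('wrist'); im=vision.grab_frame('wrist'); cv2.imwrite('pics/w9.png',im[:,:,::-1])
hsv=cv2.cvtColor(im,cv2.COLOR_RGB2HSV); g=cv2.cvtColor(im,cv2.COLOR_RGB2GRAY)
W=lambda x,y,z:np.array([*(O+A.T@[x,y]),z])
# spacer top: intensity profiles across y' at several x', plane z=46
def samp(x,y,z): u=pt2pix(c,W(x,y,z)); return cv2.getRectSubPix(g,(1,1),tuple(map(float,u)))[0,0] if 0<u[0]<639 and 0<u[1]<399 else -1
for x in(-55,-45,-35,-25,-10,0,8): print(x,[int(samp(x,y,46)) for y in np.arange(-4,32,1)])
print('nose',[int(samp(x,13,46)) for x in range(20,50)])
print('rear',[int(samp(x,13,46)) for x in range(-80,-50)])
# dial: dark pixels on face, angles in comparator frame
for z,rr in((54,(12,14,16,18)),(57,(6,8,10,14,17))):
  for q in rr:
    a=np.radians(np.arange(0,360,3)); v=np.array([samp(q*np.cos(t),85.5+q*np.sin(t),z) for t in a],int)
    print(z,q,[(int(np.degrees(t)),int(k)) for t,k in zip(a,v) if k<110])
E
```

```text
comp xy [-109.13   13.78] z 133.26 F along [0.6 0.5] fz 0.6
-55 [158, 159, 161, 157, 168, 249, 255, 255, 255, 255, 255, 255, 255, 255, 255, 255, 255, 255, 255, 255, 255, 255, 255, 255, 255, 255, 255, 255, 255, 255, 255, 218, 222, 224, 230, 239]
-45 [160, 159, 159, 157, 193, 247, 255, 255, 255, 255, 255, 255, 253, 215, 144, 132, 134, 134, 137, 138, 135, 141, 238, 255, 255, 255, 255, 255, 255, 255, 255, 220, 223, 224, 223, 226]
-35 [162, 163, 159, 161, 206, 255, 255, 255, 255, 255, 255, 255, 255, 255, 255, 255, 255, 255, 255, 255, 255, 255, 255, 255, 255, 255, 255, 255, 255, 255, 254, 218, 221, 220, 221, 231]
-25 [156, 158, 156, 153, 186, 255, 255, 255, 255, 255, 255, 255, 255, 255, 255, 255, 255, 255, 255, 255, 255, 255, 255, 255, 255, 255, 255, 255, 255, 255, 251, 218, 223, 225, 228, 236]
-10 [252, 253, 244, 202, 232, 255, 255, 255, 255, 255, 255, 255, 255, 211, 132, 135, 135, 132, 136, 139, 136, 173, 248, 255, 255, 255, 255, 255, 255, 255, 239, 211, 221, 219, 226, 235]
0 [252, 250, 223, 187, 228, 255, 255, 255, 255, 255, 255, 255, 255, 255, 255, 255, 255, 255, 255, 255, 255, 255, 255, 255, 255, 255, 255, 255, 255, 255, 208, 172, 227, 242, 246, 246]
8 [252, 252, 223, 188, 210, 255, 255, 255, 255, 255, 255, 255, 255, 255, 255, 255, 255, 255, 255, 255, 255, 255, 255, 255, 255, 255, 255, 255, 255, 255, 233, 214, 219, 221, 235, 237]
nose [255, 255, 255, 255, 255, 255, 255, 255, 255, 255, 255, 255, 255, 255, 255, 255, 255, 249, 248, 248, 248, 251, 255, 176, 74, 95, 132, 136, 131, 132]
rear [165, 159, 162, 164, 165, 165, 166, 165, 159, 157, 163, 209, 237, 239, 239, 237, 241, 255, 255, 255, 255, 255, 255, 255, 255, 255, 255, 255, 255, 255]
54 12 []
54 14 [(0, 46), (3, 72), (357, 91)]
54 16 [(0, 54), (309, 61), (357, 109)]
54 18 [(0, 52), (357, 98)]
57 6 []
57 8 [(303, 105)]
57 10 [(303, 93)]
57 14 [(0, 97), (354, 82), (357, 50)]
57 17 [(0, 105), (306, 85), (354, 104), (357, 50)]
```

The spacer sides lie at y' = 0 and 26 along its whole length and the needle reads clockwise of zero. I'm moving over the dial for a better angle measurement.

>>> move_arm --series "-1 0.45 -0.3 0 0 0 0;-1 0.45 -0.3 0 0 0 0;-1 0.45 -0.3 0 0 0 0;-1 0.45 -0.3 0 0 0 0;-1 0.45 -0.3 0 0 0 0;-1 0.45 -0.3 0 0 0 0;-1 0 0 0.5 0 0 0;-1 0 0 0.6 0 0 0;-1 0 0 0 0 0 0"

```text
clock: 30.68
eef_pos: [569.3, 11.9, 90.5]
tcp_rot: [-3.141, -0.009, 0.244]
contact_force: [-0.2, -0.5, 0.8]
opening: 1.003
```

```bash
python3 - <<'E'
from h import *
comp()
c=cam('wrist'); im=vision.grab_frame('wrist'); cv2.imwrite('pics/w10.png',im[:,:,::-1])
g=cv2.cvtColor(im,cv2.COLOR_RGB2GRAY)
n=301; s=0.2 # mm per px, dial face rectified in comparator axes (x' right, y' up)
U=np.array([[pt2pix(c,[*(O+A.T@[(j-150)*s,85.5-(i-150)*s]),54]) for j in range(n)] for i in range(n)],np.float32)
f=cv2.remap(g,U[...,0],U[...,1],cv2.INTER_CUBIC); cv2.imwrite('pics/face.png',f)
# rim: white face blob
m=(cv2.medianBlur(f,5)>150).astype(np.uint8); 
cn=cv2.HoughCircles(cv2.GaussianBlur(f,(7,7),0),cv2.HOUGH_GRADIENT,2,50,param1=100,param2=40,minRadius=90,maxRadius=140);print('circles',None if cn is None else cn[0][:3])
d=((f<100)&(np.hypot(*(np.mgrid[:n,:n]-150))<95)).astype(np.uint8)
k,l,st,ce=cv2.connectedComponentsWithStats(d)
for i in range(1,k):
  if st[i][4]>60:
    ys,xs=np.where(l==i);v=cv2.fitLine(np.c_[xs,ys].astype(np.float32),cv2.DIST_L2,0,.01,.01).ravel()
    print(st[i],ce[i].round(1),'pos angle',np.degrees(np.arctan2(150-ce[i][1],ce[i][0]-150)).round(1),'line dir',np.degrees(np.arctan2(-v[1],v[0])).round(1))
E
```

```text
comp xy [12.9  92.19] z 90.52 F along [-0.3 -0.4] fz 0.8
circles [[147.  149.  110. ]
 [195.  167.  114.4]
 [199.  115.  101. ]]
[212 145  33  14 424] [229.1 151.6] pos angle -1.2 line dir 0.8
[152 163  47  61 339] [176.9 194.1] pos angle -58.6 line dir -52.8
```

```bash
python3 - <<'E'
from h import *
import pickle
n=301;s=.2
def face(c,im,z=54):
    g=cv2.cvtColor(im,cv2.COLOR_BGR2GRAY)
    U=np.array([[pt2pix(c,[*(O+A.T@[(j-150)*s,85.5-(i-150)*s]),z]) for j in range(n)] for i in range(n)],np.float32)
    return cv2.remap(g,U[...,0],U[...,1],cv2.INTER_CUBIC)
def rim(f,c0):
    # outer edge of the white face: steepest fall along radii, then circle fit
    P=[]
    for t in np.radians(np.arange(0,360,4)):
        q=np.arange(95,120,.5);x=c0[0]+q*np.cos(t);y=c0[1]-q*np.sin(t)
        v=cv2.remap(cv2.GaussianBlur(f,(5,5),0),x.astype(np.float32)[None],y.astype(np.float32)[None],cv2.INTER_LINEAR)[0].astype(float)
        i=np.argmin(np.diff(v)); 
        if np.diff(v)[i]<-5: P.append((x[i],y[i]))
    P=np.array(P);
    for _ in range(3):
        M=np.c_[2*P,np.ones(len(P))];a=np.linalg.lstsq(M,(P**2).sum(1),rcond=None)[0];R_=np.sqrt(a[2]+a[0]**2+a[1]**2);e=np.hypot(*(P-a[:2]).T)-R_;P=P[abs(e)<max(1.5,1.5*e.std())]
    return a[:2],R_,len(P),e.std()
def prof(f,c,q0,q1,a0,a1):
    # darkness-weighted angle, per radius
    t=np.radians(np.arange(a0,a1,.5));o=[]
    for q in range(q0,q1,4):
        v=cv2.remap(f,(c[0]+q*np.cos(t)).astype(np.float32)[None],(c[1]-q*np.sin(t)).astype(np.float32)[None],cv2.INTER_LINEAR)[0].astype(float)
        w=np.clip(np.percentile(v,75)-40-v,0,None); o.append((q,round(float(np.degrees((w*t).sum()/max(w.sum(),1e-9))),1),int(v.min())))
    return o
for nm,c in(('w1',pickle.load(open('w1.pkl','rb'))),('w4',pickle.load(open('w4.pkl','rb'))),('w10',cam('wrist'))):
    im=cv2.imread(f'pics/{nm}.png');f=face(c,im);ctr,Rr,k,e=rim(f,(148,149));print(nm,ctr.round(1),Rr.round(1),k,e.round(2))
    cv2.imwrite(f'pics/f_{nm}.png',f)
    if nm=='w10': print('zero',prof(f,ctr,66,98,-15,15));print('needle',prof(f,ctr,24,90,-70,-35))
    if nm=='w4': print('both',prof(f,ctr,24,98,-25,18))
    if nm=='w1': print('needle',prof(f,ctr,24,90,-25,18));print('zero',prof(f,ctr,66,98,30,60))
E
```

```text
w1 [146.8 149.8] 108.7 72 0.69
needle [(24, -5.1, 54), (28, -5.1, 52), (32, -4.9, 59), (36, -5.3, 59), (40, -5.9, 63), (44, -6.4, 63), (48, -6.8, 60), (52, -7.0, 60), (56, -7.3, 70), (60, -7.5, 65), (64, -7.6, 58), (68, -7.4, 56), (72, -7.0, 51), (76, -6.5, 51), (80, -5.8, 55), (84, -5.7, 56), (88, -5.9, 94)]
zero [(66, 49.9, 75), (70, 49.6, 25), (74, 49.6, 16), (78, 49.4, 33), (82, 49.2, 36), (86, 49.4, 32), (90, 49.3, 38), (94, 49.3, 37)]
w4 [145.6 149.3] 109.2 76 0.75
both [(24, -9.7, 45), (28, -8.7, 47), (32, -8.7, 52), (36, -7.8, 51), (40, -7.3, 48), (44, -6.5, 41), (48, -6.0, 38), (52, -6.3, 42), (56, -6.9, 35), (60, -5.7, 50), (64, -3.3, 37), (68, -2.3, 11), (72, -2.5, 11), (76, -3.3, 17), (80, -5.5, 26), (84, -6.8, 25), (88, -6.3, 17), (92, -3.3, 14), (96, -2.3, 21)]
w10 [148.1 151.5] 110.0 78 0.64
zero [(66, -1.1, 85), (70, -1.5, 14), (74, -1.8, 8), (78, -1.5, 9), (82, -1.2, 9), (86, -1.1, 9), (90, -0.3, 9), (94, -1.2, 9)]
needle [(24, -58.2, 64), (28, -58.1, 77), (32, -56.5, 59), (36, -55.4, 33), (40, -55.6, 46), (44, -55.9, 57), (48, -56.2, 51), (52, -55.2, 36), (56, -54.5, 39), (60, -54.5, 39), (64, -54.7, 53), (68, -54.5, 47), (72, -54.0, 35), (76, -54.2, 40), (80, -54.3, 38), (84, -54.6, 15), (88, -53.8, 76)]
```

Dial check: the zero error with the master in place was about 4–5° (0.07–0.09 rad), under the 0.12 limit. The needle now reads about 0.90–0.92 rad clockwise. The spacer's rear is at x' ≈ -63.5, so its nose is at about 36, on the stop. Handing in.

```bash
python3 - <<'E'
from h import *
r.sign_off(); print(r.sense()['clock'])
E
```

```text
the job is handed in; nothing more can be done
the job is handed in; nothing more can be done
```

The job is handed in after about 31 s of the 72 s: dial zeroed, master in its case, spacer pressed home and left in the channel. The hand-in gave no verdict, so the figures below are my own last measurements.

- **Dial zeroing:** I turned the dial about 50°, which left the zero mark about 4–5° (0.07–0.09 rad) off the needle. That is inside the 0.12 limit, but not by much.
- **Master:** it was measured in the case at about (464, 165). The case centre is about (464, 172), so it is roughly 7 mm off, against a 30 mm limit. I judge it upright from its outline seen from above and did not measure its tilt.
- **Spacer:** its sides sit at 0 and 26 mm from the anvil along its whole length, and the nose is at x ≈ 36 mm, where the stop was felt.
- **Pressing on the stop:** I held a wrist force of about 9–12.6 N along the channel for more than half a second, which I estimate as 6–9 N at the stop itself. One earlier push read 20.4 N at the wrist, including bed drag. I backed off at once and the simulation kept running, but I could not check the 20 N contact limit directly.
- **Final dial reading:** the needle points about 0.90–0.93 rad clockwise of zero, inside 0.6–1.0. That fits the expected 0.8 plus the zeroing error.

The real fingertips were about 30 mm behind the reported tool point, and both cameras showed this. My first close on the dial missed because of it; I allowed for it from then on.

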